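# Fit the sprung lamp into the carver's under-light box

### The arm

A 6-joint arm with a two-finger parallel gripper is mounted at the origin on the work surface. World frame = base frame: x ahead of the robot, y to its left, z up, the work surface at z = 0. Lengths are in mm, angles in degrees, forces in N, time in s.
With the tool pointing down it reaches from about 300 to 850 mm from the base axis. Payload 4.2 kg.
Tool frame: the origin (TCP) lies between the finger pads; the fingertips stand 14 mm ahead of it and the grasp point (between the pads) lies 5 mm behind it; z points along the fingers, y is the line along which they close (so a half turn about z gives the same grasp; the last joint's range is limited). The gripper opens to 91 mm and grips with 3 to 60 N. Pads are 32 mm wide; open, the fingers measure 118 mm over their backs; the gripper's body (76 mm by 178 mm) begins 60 mm behind the grasp point.
Start: joints at [-75.802, 18.312, 89.639, -0, 72.044, -1.146], TCP at [152.153, -554.519, 227.976] pointing down, gripper open.
Joint ranges: [-177.97, 177.97], [-48.28, 115.42], [12.27, 149.76], [-77.06, 257.06], [2.81, 150.46], [-146.56, 146.56]. Speed limits (degrees/s): [147.25, 147.25, 180, 180, 180, 180].

### API

Orientations are given as [roll, pitch, yaw] about the fixed x, y, z axes, in that order (R = Rz(yaw) Ry(pitch) Rx(roll)).
In Python, from workcell import * gives the robot as it stands. The module is installed in compiled form; this text tells all that it offers.
- The arm moves only by the tool send_rows, never from a script. Its argument "deltas" is a list of rows, each a list of 2 entries, a list of its own where there are three numbers: the shift along the tool's x, y, z normalised to -1 to 1, where 1 is 0.5 m, then the turn, a rotation vector about the tool's x, y, z normalised to -1 to 1, where 1 is 0.5 rad. A call has 1 to 10 rows; each row shifts and turns the commanded pose from where the row before left it, along the tool's axes as they then stand; what a row does not reach is not made up. A row lasts 1/10 s, in which the tool goes at most 50 mm and 8.59 degrees, less where a joint would pass 70% of its speed; a pose out of reach is approached as far as the arm can. A call with a number of a shift or a turn outside -1 to 1 is refused whole. A call with a gripper value outside its range is refused whole. "grip" is the closure, from 0 (fully open) to 1 (shut), set as the call begins (left out, the last holds). The fingers move at their own pace and stop on an object; "grip_force" is the grip in N (left out, the last holds). Time passes only in rows, so rows that do not move let the fingers close. It gives the time, the measured TCP pose, the force, the opening and the grip force at its end, in the units of the state.
- state(): the state, without advancing time (a new reading comes with each control period).
- grab_frame(name): name is "scene" or "top"; returns the picture (384x512x3 uint8, red, green, blue); there is no depth.
- calibration(name): a dict with "mtx" (3x3 intrinsics, pixels), "D" ([k1, k2, p1, p2, k3] as OpenCV has them; the pictures are not rectified), "R" (3x3) and "t" (3): a world point X has camera coordinates R X + t. Camera axes: x right, y down, z forward; pixel columns grow to the right and rows downward; lengths in mm; the calibration is good to about 2 mm. A picture is of the moment at which its call begins. calibration takes no time and is no camera call.
- job_done(): hands the job in; it is judged then, once.
Trained networks look in the newest picture that a camera, given by its name, has taken for a name from the list of things; names that differ only in an ending like _2 or _b are one class to them, and where a whole thing is asked for, a point or a joint stands for the part that bears it (a point fixed in the world has none). Each returns a list of dicts, best first, with "p" (0 to 1); they miss things now and then, are a little off and sometimes report something else, mostly with a low value. They report only what shows in the picture. A call takes as long as a camera call. They do not tell look-alikes from the thing itself.
- trace(camera, label): "pixels" (384x512 bool, what is visible of it) and "bbox" ([left, top, width, height] in pixels, round what is visible of it).
The state is a dict: "time_s": time; "qpos": joint angles; "qvel": joint speeds; "effort": joint torques, N m; "ee_pos": TCP position; "ee_rot": TCP orientation; "force": force on the tool from outside, world axes, zero at the start; "torque": the same for the moment, N m; "gripper_width": finger opening in mm; "gripper_force": force on a finger pad.
Only numpy, scipy, OpenCV 4.12 (cv2) and the standard library are available. Lean on these libraries where they do the work, as an engineer would, in place of code of your own. Each camera call takes 0.05 s, during which the arm holds its last target. There are 200 camera calls.

### The job

The carver's under-light box needs its new lamp. Fit the double-ended lamp lying on the bench into the two ceramic holders, either way round: sprung pin first into one holder, push the lamp against its spring until the other cap passes into line with the opposite holder, and let it spring home in both. Then swing the glass cover fully shut, and leave the carved ball and the gouges where they are.

Things in the scene. Friction and masses are not known exactly. Their poses are not given: they have to be found in the camera images.
- lightbox: Under-light box screwed to the bench, immovable: black open-topped cast housing 228 (its x) x 156 mm, rim 70 mm above the bench, inside 216 x 144 mm, grey floor 12 mm up, on a grey flange 256 x 186 mm. A white ceramic lampholder, 34 mm wide, top 58 mm up, stands inside at each x end; their inner faces are 170 mm apart. Origin: centre of the underside. Cover hinged on the +y long side.
- recess_near (a point): Centre of the bottom of the blind recess in the holder at the box's -x end (box frame -93, 0, 45 mm). The recess is 16 x 16 mm, 8 mm deep, closed all round, and opens toward box +x in the holder's flat inner face (8 mm from here).
- recess_far (a point): The same in the holder at the box's +x end (box frame +93, 0, 45 mm), opening toward box -x. The two recess bottoms are 186 mm apart.
- lamp: Double-ended LED lamp, 189 mm long when free, about 0.15 kg, lying window up. Body: finned aluminium bar 134 x 28 mm, 17 mm high, with a white window 24 mm wide on top (24 mm high in all). Origin: centre of the body's underside; x runs along it toward the sprung end, z up. The axis of both caps is 12 mm above the underside. White collars, 21 mm diameter, end at x = -73 and +73 mm.
- lamp_fixed_tip (a point): Centre of the end of the lamp's rigid white cap, 10 mm diameter, 16 mm long (tip at lamp x = -89 mm). With the lamp tilted about 0.2 rad, sprung end low, this cap passes over the top of one holder while the pin enters the other's recess.
- lamp_sprung_tip (a point): Centre of the end of the lamp's steel sprung pin, 10 mm diameter, 27 mm long when free (tip then at lamp x = +100 mm); moves with the pin. With this tip on a recess bottom, the rigid cap clears the other holder's face once the pin is over 11 mm in; the collar meets the holder at 19 mm.
- plunger (a joint): Travel of the sprung pin into the lamp in m: 0 free, 0.020 fully in; 0.003 when the lamp is home in both holders. Spring: 3 N at 0, 0.5 N more per mm (about 10 N at 15 mm).
- cover (a joint): Opening angle of the glass cover in rad: 0 shut, flat on the box rim, growing as it opens; starts open, leaning back past upright, at 1.7 to 2.0 (stop at 2.05). Stiff hinge: it stays where it is left and takes about 2 to 8 N at its free edge to swing down.
- cover_hinge (a point): Middle of the cover's hinge line, 72 mm above the bench over the box's +y long wall, along the box's x. Cover: clear glass in a dark steel frame 228 mm (along the hinge) x 156 mm, frame 8 mm thick, bars 16 mm wide, 0.4 kg, a steel tab 36 x 12 mm in the middle of the free edge.
- cover_edge (a point): Middle of the cover's free edge, 156 mm from the hinge line.
- carved_ball: Bystander: pale openwork carved ball, 90 mm diameter, on a dark ring foot, standing on the bench, 93 mm high. Origin under its centre.
- gouge1: Bystander: gouge with a light bamboo handle 24 mm thick, 217 mm long in all, lying on the bench along its x. Origin under its middle.
- gouge2: Bystander: gouge with a dark brown handle 28 mm thick, 217 mm long in all, lying on the bench along its x. Origin under its middle.
Mind the look-alikes: they are no part of the job. There is more than one size of the lamp; the job needs the middle-sized.

How it is judged (in metres and radians):
On the way, in this order (a step that is already met when the one before it is completed fails the run):
1. the lamp is lifted off the bench (height (world z) of lamp above 0.06 m), for 0.1 s.
2. the lamp sits in both holders and is let go (((distance between lamp_sprung_tip and recess_near below 0.006 m and distance between lamp_fixed_tip and recess_far below 0.006 m) or (distance between lamp_sprung_tip and recess_far below 0.006 m and distance between lamp_fixed_tip and recess_near below 0.006 m)) and contact force between the fingers and lamp below 0.2 N), for 0.3 s.
3. the cover is shut over it (value of joint cover below 0.06 rad), for 0.2 s.
At the end, for the whole second after the job is handed in: Each tip of the lamp is within 6 mm of the bottom centre of its own recess (either way round), the lamp is at rest, the cover is shut to within 0.06 rad, and the ball and both gouges are within 30 mm of where they began (((distance between lamp_sprung_tip and recess_near below 0.006 m and distance between lamp_fixed_tip and recess_far below 0.006 m) or (distance between lamp_sprung_tip and recess_far below 0.006 m and distance between lamp_fixed_tip and recess_near below 0.006 m)) and value of joint cover below 0.06 rad and linear speed of lamp below 0.02 m/s and distance of each of carved_ball, gouge1, gouge2 from where it was at the start of the episode below 0.03 m); the robot touches nothing.
It fails at once if the carved ball or a gouge is shifted by more than 30 mm (not (distance of carved_ball from where it was at the start of the episode below 0.03 m) or not (distance of gouge1 from where it was at the start of the episode below 0.03 m) or not (distance of gouge2 from where it was at the start of the episode below 0.03 m)).
It also fails if it takes over 64 s, if anything falls off the work surface, if the arm or the gripper's body presses on something with over 40 N, if the wrist force passes 120 N, or if a joint passes its speed limit or range.

## Working session

There is one attempt and no reset: what is moved stays moved. The work goes in short steps, Python scripts to look and compute and a tool call to move; the robot and the scene stay as the last step left them, time stands still between calls to the robot, and variables do not carry over. Pictures are saved under pics/ and viewed, at most 10 in all, crops included, and the job is handed in when it is done.

Besides the shell and the picture viewer there is one more tool, called in YAML: its name, and indented under it one key for each argument. send_rows: Moves the arm, as the interface text tells. Scaled input: -1 to 1 covers 0.5 m each way for a shift and 0.5 rad each way for a turn. Its arguments: {"type":"object","properties":{"deltas":{"type":"array","items":{"type":"array"}},"grip":{"type":"number"},"grip_force":{"type":"number"}},"required":["deltas"]}

```bash
mkdir -p pics; cat > h.py <<'E'
from workcell import *
import numpy as np, cv2
from scipy.spatial.transform import Rotation as Ro
def cal(n):
    c=calibration(n); return [np.array(c[k],float) for k in("mtx","D","R","t")]
def proj(n,X):
    K,D,R,t=cal(n); return cv2.projectPoints(np.array(X,float).reshape(-1,1,3),cv2.Rodrigues(R)[0],t,K,D)[0].reshape(-1,2)
def ray(n,uv):
    K,D,R,t=cal(n); p=cv2.undistortPoints(np.array(uv,float).reshape(-1,1,2),K,D).reshape(-1,2)
    d=np.c_[p,np.ones(len(p))]@R; return -R.T@t,d
def onz(n,uv,z):
    o,d=ray(n,uv); z=np.asarray(z,float); return o+d*((z-o[2])/d[:,2])[:,None]
def tri(a,ua,b,ub):
    oa,da=ray(a,ua);ob,db=ray(b,ub);out=[]
    for x,y in zip(da,db):
        s=np.linalg.lstsq(np.c_[x,-y],ob-oa,rcond=None)[0]; out.append((oa+x*s[0]+ob+y*s[1])/2)
    return np.array(out)
def save(n,im): cv2.imwrite("pics/"+n,im[:,:,::-1])
E
python3 - <<'E'
from h import *
s=state();print(s)
a=grab_frame("scene");b=grab_frame("top")
save("s0.png",a);save("t0.png",b)
for n in("scene","top"):
    print(n,-cal(n)[2].T@cal(n)[3])
    for l in("lamp","lightbox","cover","carved_ball","gouge1","gouge2"):
        for r in trace(n,l): print(n,l,round(r["p"],2),r["bbox"],r["pixels"].sum())
E
```

```text
{'time_s': 0.0, 'qpos': array([-7.58009977e+01,  1.83509497e+01,  8.97085086e+01, -2.71501792e-03,
        7.20458614e+01, -1.14541237e+00]), 'qvel': array([-0.04912953, -0.00197195, -0.06269656,  0.06841205, -0.08247157,
        0.04977215]), 'effort': array([-1.46188762e-03, -4.12465310e+01, -2.31974548e+01,  7.25170271e-02,
        4.59424895e-02, -1.48037807e-04]), 'ee_pos': array([ 152.02299441, -554.00894912,  227.11297304]), 'ee_rot': array([-1.79894650e+02,  4.75417828e-04,  1.53452544e+01]), 'force': array([ 0.47026332, -0.25163003, -0.92985626]), 'torque': array([-0.03029523,  0.05348151,  0.00078548]), 'gripper_force': 0.0, 'gripper_width': 91.24378373500986}
scene [1265.29921646  655.11915272  793.64504112]
scene lamp 0.86 [83.2, 192.4, 77.7, 17.0] 894
scene lamp 0.71 [179.3, 154.0, 19.1, 32.6] 361
scene lamp 0.47 [192.7, 139.6, 32.2, 8.3] 152
scene lightbox 0.88 [212.0, 142.1, 111.9, 110.6] 5581
scene cover 0.75 [270.2, 142.0, 50.0, 84.6] 1656
scene cover 0.29 [312.2, 253.9, 50.6, 59.6] 611
scene carved_ball 0.96 [361.1, 208.1, 37.4, 46.4] 1193
scene carved_ball 0.68 [266.4, 141.6, 53.8, 85.6] 1789
scene gouge1 0.84 [311.9, 253.1, 51.2, 61.0] 675
scene gouge1 0.78 [336.7, 261.4, 60.4, 54.7] 690
scene gouge2 0.84 [311.9, 253.1, 51.2, 61.0] 675
scene gouge2 0.78 [336.7, 261.4, 60.4, 54.7] 690
top [ 482.35606859    6.06121403 1087.78878962]
top lamp 0.93 [356.5, 183.1, 40.3, 54.9] 646
top lamp 0.92 [343.6, 107.9, 75.2, 40.9] 903
top lamp 0.76 [402.0, 250.6, 6.4, 51.4] 326
top lightbox 0.7 [195.0, 157.0, 100.1, 105.9] 8309
top cover 0.63 [194.0, 159.9, 100.4, 104.0] 8414
top cover 0.62 [194.7, 157.7, 35.8, 104.5] 2165
top carved_ball 0.55 [119.9, 232.6, 35.3, 32.5] 1040
top gouge1 0.96 [107.3, 144.3, 19.7, 77.2] 590
top gouge2 0.96 [107.3, 144.3, 19.7, 77.2] 590
```

```bash
python3 - <<'E'
import cv2
a=cv2.imread("pics/s0.png");b=cv2.imread("pics/t0.png")
cv2.imwrite("pics/s0c.png",cv2.resize(a[110:330,60:420],None,fx=2.2,fy=2.2,interpolation=cv2.INTER_CUBIC))
cv2.imwrite("pics/t0c.png",cv2.resize(b[80:320,90:440],None,fx=2.28,fy=2.28,interpolation=cv2.INTER_CUBIC))
E
```

```text
(no output)
```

View pics/s0c.png

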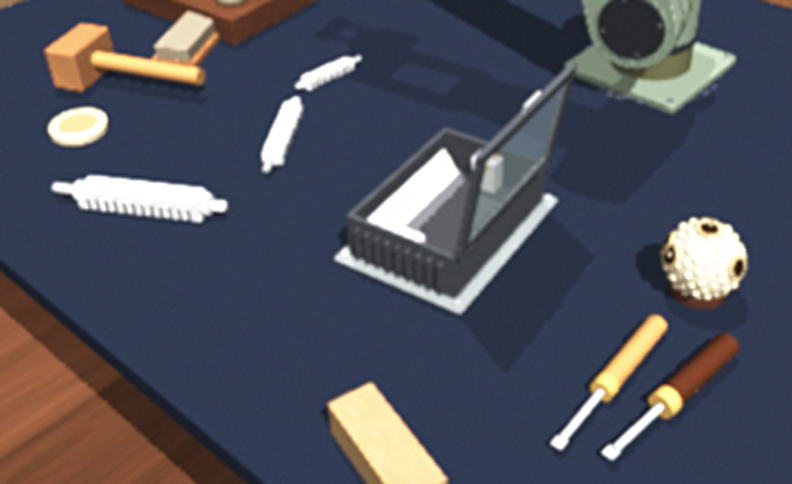

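View pics/t0c.png

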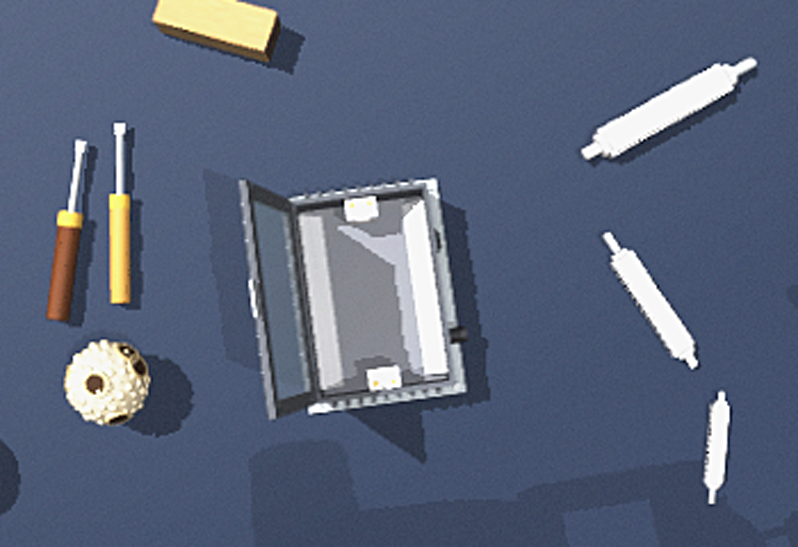

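The scene crop shows three lamps, at full-frame px (123,200), (188,170) and (208,149), and the box at (262,195). In the top crop the box is at (245,205), the lamps at (384,127), (375,212) and (404,276), the ball at (137,247) and the gouges at (117,182) and (142,173). Candidates for the lamp in the top view are those three: large, middle and small. I'll measure their lengths, then check the choice in a close crop.

```bash
python3 - <<'E'
from h import *
for n,P in(("top",[[(347.5,147.1),(421.1,107.6)],[(356.7,183.1),(394.4,240.5)],[(406.7,252.4),(401.8,300.2)]]),):
  for p in P:
    X=onz(n,p,12); print(X.round(0).tolist(),np.linalg.norm(X[0]-X[1]))
a=cv2.imread("pics/s0.png");b=cv2.imread("pics/t0.png")
z=lambda im,x,y,w,h,f:cv2.resize(im[y:y+h,x:x+w],None,fx=f,fy=f,interpolation=cv2.INTER_CUBIC)
A=z(b,345,178,60,70,5)      # top lamp 300x350
B=z(a,170,145,40,50,7)      # scene lamp 280x350
cv2.imwrite("pics/lampc.png",np.hstack([A,B]))
cv2.imwrite("pics/boxc.png",np.hstack([z(b,190,150,110,120,4),z(a,205,135,120,120,3)[:, :].repeat(1,0) if 0 else cv2.resize(a[135:255,205:325],(480,480),interpolation=cv2.INTER_CUBIC)])[:, :800] if 0 else z(b,190,150,115,120,5))
E
```

```text
[[711.0, -228.0, 12.0], [831.0, -442.0, 12.0]] 245.1588143619014
[[612.0, -253.0, 12.0], [458.0, -358.0, 12.0]] 185.82055493420805
[[426.0, -392.0, 12.0], [297.0, -380.0, 12.0]] 129.60541244166788
```

View pics/lampc.png

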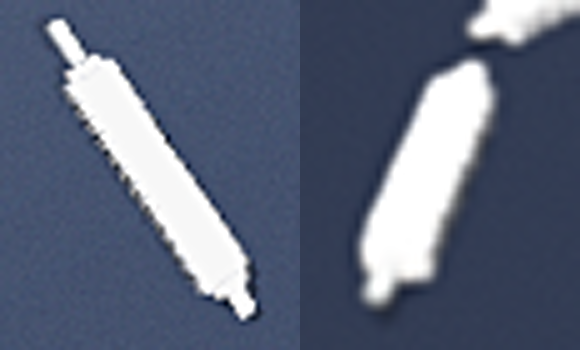

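View pics/boxc.png

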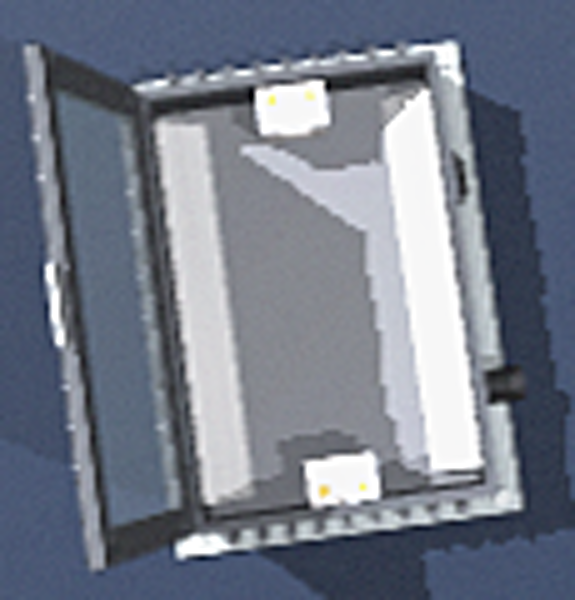

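The top crop of the lamp shows the middle-sized one: 186 mm measured at about (375,212), with its longer thin sprung pin at the upper-left end (356.4,182.4) and the short rigid cap at (394.4,241). The large one measures 245 mm and the small one 130 mm. The box crop shows white holders at (248,172) and (258,246), with the cover on the left (+y), leaning back. Next I fit the poses sub-pixel.

```bash
cat > fit.py <<'E'
from h import *
from scipy.optimize import minimize
def box(x0,x1,y0,y1,z0,z1): return np.array([[x,y,z] for x in(x0,x1) for y in(y0,y1) for z in(z0,z1)],float)
def cyl(x0,x1,r,z): 
    a=np.linspace(0,2*np.pi,12,False); return np.array([[x,r*np.cos(t),z+r*np.sin(t)] for x in(x0,x1) for t in a])
LAMP=[box(-67,67,-14,14,0,17),box(-67,67,-12,12,0,24),cyl(-73,73,10.5,12),cyl(-89,100,5,12)]
HOLD=[box(-108,-85,-17,17,12,58),box(85,108,-17,17,12,58)]
def render(n,parts,p,roi,S=8):
    # p: x,y,z,yaw(deg),pitch,roll
    x,y,w,h=roi; M=np.zeros((h*S,w*S),np.uint8)
    R=Ro.from_euler("ZYX",p[3:6],degrees=True).as_matrix()
    for q in parts:
        u=proj(n,q@R.T+p[:3]); hull=cv2.convexHull(((u-[x,y]+.5)*S-.5).astype(np.float32))
        cv2.fillConvexPoly(M,np.round(hull*16).astype(np.int32),255,shift=4)
    return cv2.resize(M,(w,h),interpolation=cv2.INTER_AREA)/255.
def fit(obs,parts,p0,free,step):
    # obs: list (cam, roi, softmask, valid)
    p0=np.array(p0,float)
    def full(v): p=p0.copy(); p[free]=v; return p
    def f(v):
        p=full(v); return sum((((render(n,parts,p,r)-m)*k)**2).sum() for n,r,m,k in obs)
    v0=p0[free]; sim=np.array([v0]+[v0+np.eye(len(v0))[i]*step[i] for i in range(len(v0))])
    o=minimize(f,v0,method="Nelder-Mead",options=dict(initial_simplex=sim,xatol=.05,fatol=.01,maxiter=400))
    return full(o.x),o.fun
def soft(im,roi,lo,hi):
    x,y,w,h=roi; g=im[y:y+h,x:x+w].min(2).astype(float); return np.clip((g-lo)/(hi-lo),0,1)
E
python3 - <<'E'
from fit import *
a=cv2.imread("pics/s0.png");b=cv2.imread("pics/t0.png")
rt=(348,176,54,72); rs=(174,148,28,42)
mt=soft(b,rt,75,215); ms=soft(a,rs,60,215); ks=np.ones_like(ms); ks[:6,16:]=0  # small lamp nearby
one=np.ones_like(mt)
p0=[530,-308,0,34,0,0]
for nm,obs,fr,st in(("top",[("top",rt,mt,one)],[0,1,3],[8,8,4]),("scene",[("scene",rs,ms,ks)],[0,1,3],[8,8,4]),("both+z",[("top",rt,mt,one),("scene",rs,ms,ks)],[0,1,2,3],[8,8,8,4])):
    p,f=fit(obs,LAMP,p0,fr,st); print(nm,p.round(1),round(f,1))
# box
r1=(235,164,28,18); r2=(245,238,28,18)
for r in(r1,r2): print((b[r[1]:r[1]+r[3],r[0]:r[0]+r[2]].min(2)))
E
```

```text
top [ 532.9 -307.1    0.    34.8    0.     0. ] 24.2
scene [ 531.5 -307.5    0.    35.     0.     0. ] 8.6
both+z [ 532.7 -306.8    0.8   35.1    0.     0. ] 33.4
[[144 156 219 255 244 196 143 137 162 168 159 143 135 139 142 141 138 141
  137 139 145 134 125 111 102  90  82  73]
 [144 154 160 157 150 147 137 134 139 139 136 137 137 134 120  87  73  76
   61  46  53  59  55  51  48  50  44  45]
 [145 144 144 142 146 142 138 119  87  73  70  54  71  86 134 156 202 255
  255 221  28  41  41  41  42  42  37  42]
 [111  99 102  92  65  44 132 166 153 206 255 255 255 255 255 255 250 252
  255 221   7  37  38  37  32  53  75  84]
 [ 52  47  48  50  36   9 251 255 255 255 252 251 250 249 251 251 194 218
  255 255 108  94 110 125 138 137 140 135]
 [ 41  43  40  42  29   7 255 255 236 126 249 248 248 248 248 248 176 166
  251 255 186 126 127 134 134 134 134 136]
 [ 38  37  36  47  59  45 245 254 214 112 243 247 247 247 247 247 247 247
  250 255 192 118 131 131 134 131 132 131]
 [114 107 103 110 105  89 249 255 248 247 247 247 247 247 247 247 247 247
  249 255 187 120 127 133 133 135 132 129]
 
[... 2576 characters left out ...]
111 110 114 114 112  94  73 208 250 244 248 248 226 157 200 243 212 114
   83 111 125 138 145 145 146 141 139 142]
 [ 83  74  66  43  31  35  33 126 169 136  75  81 115 131 127 122 128 133
  136 134 135 137 134 140 135 121 124 157]
 [ 56  62  69  79  95  95  93  87  78  81  84 117 138 137 130 136 133 136
  137 122 123 168 195 165 125  91  97 169]
 [ 99  98  98  93  95  94  91  93  91  87 108 134 146 122  84 157 189 189
  162 126 105 163 193 193 201 140 133 180]
 [105  99  94  81 123 145 161 150  98  99 164 199 191 164 109 154 189 189
  192 180 150 174 193 193 195 190 182 198]
 [184 175 120  73 153 194 189 165 108  97 165 193 194 163 143 150 178 191
  203 195 189 190 192 192 150  95  67  41]]
```

```bash
cat > boxfit.py <<'E'
from fit import *
a=cv2.imread("pics/s0.png");b=cv2.imread("pics/t0.png")
def obs(n,im,r,lo=125):
    m=soft(im,r,lo,240); c=cv2.morphologyEx(m,cv2.MORPH_CLOSE,np.ones((3,3))); k=np.ones_like(m)
    return n,r,c,k
o1=obs("top",b,(238,166,22,13)); o2=obs("top",b,(249,239,18,13))
p0=[510,25,0,7.7,0,0]
if __name__=="__main__":
    p,f=fit([o1,o2],HOLD,p0,[0,1,3],[8,8,3]); print("holders top",p.round(2),round(f,1))
    for h,o in((0,o1),(1,o2)): pass
    p2,f=fit([o1,o2],HOLD,p0,[0,1,2,3],[8,8,8,3]); print("z free",p2.round(2),round(f,1))
    # overlay
    R=Ro.from_euler("z",p[3],degrees=True).as_matrix(); W=lambda q:np.array(q,float)@R.T+p[:3]
    def rect(x0,x1,y0,y1,z): return [[x0,y0,z],[x1,y0,z],[x1,y1,z],[x0,y1,z]]
    S=6; out=[]
    for n,im,roi in(("top",b,(190,152,108,116)),("scene",a,(208,138,116,116))):
        x,y,w,h=roi; s=420/ h if 0 else 3.6
        z=cv2.resize(im[y:y+h,x:x+w],None,fx=s,fy=s,interpolation=cv2.INTER_CUBIC)
        for q,c in((rect(-114,114,-78,78,70),(0,0,255)),(rect(-108,108,-72,72,70),(0,255,255)),(rect(-108,-85,-17,17,58),(0,255,0)),(rect(85,108,-17,17,58),(0,255,0)),(rect(-128,128,-93,93,0),(255,0,255))):
            u=(proj(n,W(q))-[x,y]+.5)*s-.5; cv2.polylines(z,[np.round(u*16).astype(np.int32)],True,c,1,cv2.LINE_AA,4)
        for ph in(1.7,1.8,1.9,2.0):
            q=[[sx*114,78-r*np.cos(ph),72+r*np.sin(ph)] for sx,r in((-1,0),(-1,156),(1,156),(1,0))]
            u=(proj(n,W(q))-[x,y]+.5)*s-.5; cv2.polylines(z,[np.round(u*16).astype(np.int32)],True,(255,int(255*(ph-1.7)/.3),0),1,cv2.LINE_AA,4)
        out.append(cv2.copyMakeBorder(z,0,420-z.shape[0],0,0,cv2.BORDER_CONSTANT))
    cv2.imwrite("pics/ov.png",np.hstack(out)[:,:800])
E
python3 boxfit.py
```

```text
holders top [537.28  25.28   0.     9.03   0.     0.  ] 40.6
z free [537.09  24.59  31.94   9.09   0.     0.  ] 18.2
```

View pics/ov.png

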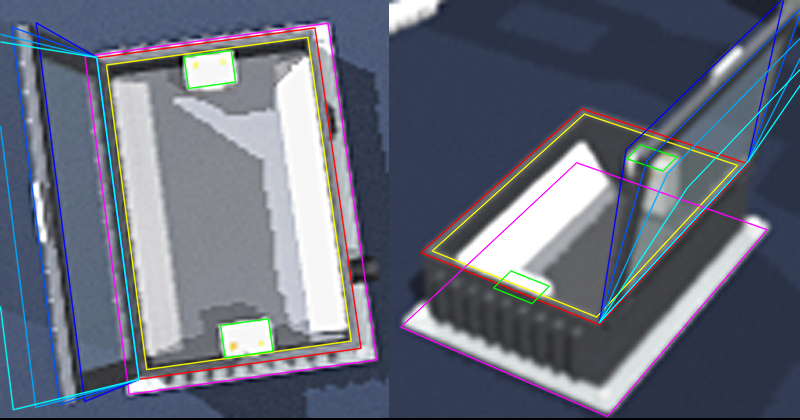

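```bash
python3 - <<'E'
from boxfit import *
for zb in (12,30,45,57):
    H=[box(-108,-85,-17,17,zb,58),box(85,108,-17,17,zb,58)]
    for fr,st in(([0,1,3],[8,8,3]),([0,1,2,3],[8,8,8,3])):
        p,f=fit([o1,o2],H,p0,fr,st); print(zb,p.round(2),round(f,1))
# individual holder positions (yaw fixed)
    for o,i in((o1,1),(o2,0)):
        q,f=fit([o],[H[i]],p,[0,1],[4,4]) if 0 else fit([o],[H[i]],[537,25,0,9,0,0],[0,1],[4,4]); print("   ",i,q[:2].round(2),round(f,1))
print(o1[2].round(1)); 
print(render("top",HOLD,[537.3,25.3,0,9,0,0],o1[1]).round(1))
print(proj("scene",[[537,25,0],[537,25,70]]))
E
```

```text
Traceback (most recent call last):
  File "fit.py", line 23, in fit
    o=minimize(f,v0,method="Nelder-Mead",options=dict(initial_simplex=sim,xatol=.05,fatol=.01,maxiter=400))
  File "fit.py", line 21, in f
    p=full(v); return sum((((render(n,parts,p,r)-m)*k)**2).sum() for n,r,m,k in obs)
                      ~~~^^^^^^^^^^^^^^^^^^^^^^^^^^^^^^^^^^^^^^^^^^^^^^^^^^^^^^^^^^^
  File "fit.py", line 21, in <genexpr>
    p=full(v); return sum((((render(n,parts,p,r)-m)*k)**2).sum() for n,r,m,k in obs)
                             ~~~~~~^^^^^^^^^^^^^
  File "fit.py", line 13, in render
    u=proj(n,q@R.T+p[:3]); hull=cv2.convexHull(((u-[x,y]+.5)*S-.5).astype(np.float32))
  File "h.py", line 7, in proj
    K,D,R,t=cal(n); return cv2.projectPoints(np.array(X,float).reshape(-1,1,3),cv2.Rodrigues(R)[0],t,K,D)[0].reshape(-1,2)
            ~~~^^^
  File "h.py", line 5, in cal
    c=calibration(n); return [np.array(c[k],float) for k in("mtx","D","R","t")]
ValueError: time passes only in moves, steps and waits
```

```bash
sed -i 's/^def cal(n):/import functools\n@functools.lru_cache\ndef cal(n):/' h.py; python3 - <<'E'
from boxfit import *
P=[537.28,25.28,0,9.03,0,0]
for zb in (12,45,57):
    H=[box(-108,-85,-17,17,zb,58),box(85,108,-17,17,zb,58)]
    for fr,st in(([0,1,3],[8,8,3]),([0,1,2,3],[8,8,8,3])):
        p,f=fit([o1,o2],H,P,fr,st); print(zb,p.round(2),round(f,1))
    for o,i in((o1,1),(o2,0)):
        q,f=fit([o],[H[i]],P,[0,1],[4,4]); print("   ",i,q[:2].round(2),round(f,1))
np.set_printoptions(linewidth=200)
print((o1[2]*9).round().astype(int)); 
print((render("top",HOLD,P,o1[1])*9).round().astype(int))
E
```

```text
12 [537.3   25.15   0.     9.07   0.     0.  ] 40.6
12 [537.12  24.57  33.43   9.1    0.     0.  ] 18.3
    1 [540.34  25.44] 8.3
    0 [536.04  25.04] 14.6
45 [537.04  25.08   0.     9.05   0.     0.  ] 29.1
45 [536.76  24.87   8.89   9.09   0.     0.  ] 26.2
    1 [537.72  25.1 ] 11.5
    0 [536.66  25.21] 16.7
57 [536.85  25.2    0.     9.06   0.     0.  ] 34.1
57 [536.65  24.94   3.36   9.12   0.     0.  ] 33.7
    1 [536.73  25.14] 16.4
    0 [536.92  25.16] 17.6
[[2 2 2 2 3 3 6 9 9 9 9 9 9 9 9 9 8 0 0 0 0 0]
 [0 0 0 2 3 3 6 9 9 9 9 9 9 9 9 9 8 0 0 0 0 0]
 [0 0 0 9 9 9 9 9 9 9 9 9 9 9 9 9 9 0 0 0 0 1]
 [0 0 0 9 9 9 9 9 9 9 9 9 9 9 9 9 9 5 1 1 1 1]
 [0 0 0 9 9 9 9 9 9 9 9 9 9 9 9 9 9 5 1 1 1 1]
 [0 0 0 9 9 9 9 9 9 9 9 9 9 9 9 9 9 5 1 1 1 1]
 [0 0 0 6 9 9 9 9 9 9 9 9 9 9 9 9 9 8 1 1 1 1]
 [0 0 0 6 9 9 9 9 9 9 9 9 9 9 9 9 9 9 1 1 1 1]
 [0 0 0 1 9 9 9 9 9 9 9 9 9 9 9 9 9 9 1 1 0 0]
 [0 0 0 1 9 9 9 9 9 9 9 9 9 9 7 4 4 1 1 1 0 0]
 [1 1 1 1 9 9 9 9 9 9 9 9 9 7 2 1 1 1 1 1 0 0]
 [1 1 0 0 0 0 1 1 1 2 2 1 1 1 1 1 1 1 1 1 1 1]
 [1 1 0 0 0 0 1 1 1 2 2 1 1 1 1 1 1 1 1 1 1 1]]
[[0 0 0 0 0 0 0 0 0 1 2 4 5 6 7 8 3 0 0 0 0 0]
 [0 0 0 2 4 5 6 7 9 9 9 9 9 9 9 9 4 0 0 0 0 0]
 [0 0 0 7 9 9 9 9 9 9 9 9 9 9 9 9 6 0 0 0 0 0]
 [0 0 0 6 9 9 9 9 9 9 9 9 9 9 9 9 7 0 0 0 0 0]
 [0 0 0 5 9 9 9 9 9 9 9 9 9 9 9 9 8 0 0 0 0 0]
 [0 0 0 4 9 9 9 9 9 9 9 9 9 9 9 9 9 0 0 0 0 0]
 [0 0 0 2 9 9 9 9 9 9 9 9 9 9 9 9 9 2 0 0 0 0]
 [0 0 0 1 9 9 9 9 9 9 9 9 9 9 9 9 9 3 0 0 0 0]
 [0 0 0 0 9 9 9 9 9 9 9 9 9 9 9 9 9 4 0 0 0 0]
 [0 0 0 0 8 9 9 9 9 9 9 9 9 9 9 9 9 5 0 0 0 0]
 [0 0 0 0 6 9 9 9 9 9 9 9 9 9 9 9 9 6 0 0 0 0]
 [0 0 0 0 4 9 9 9 9 9 9 9 8 7 5 4 3 1 0 0 0 0]
 [0 0 0 0 1 8 6 5 4 3 1 0 0 0 0 0 0 0 0 0 0 0]]
```

```bash
cat > plan.py <<'E'
import json,sys,os
from h import *
LP=(532.5,-307.0,34.9); BX=np.array([536.8,25.1,0.]); BY=9.05
RB=Ro.from_euler("z",BY,degrees=True)
def load():
    if os.path.exists("cmd.json"):
        d=json.load(open("cmd.json")); return np.array(d["p"]),Ro.from_quat(d["q"])
    return np.array([152.153,-554.519,227.976]),Ro.from_euler("xyz",[180,0,15.344],degrees=True)
def store(p,R): json.dump(dict(p=list(p),q=list(R.as_quat())),open("cmd.json","w"))
def apply(rows,p,R):
    for s,t in rows: p=p+R.apply(np.array(s)*500); R=R*Ro.from_rotvec(np.array(t)*.5)
    return p,R
def plan(segs,dec=3,commit=True):
    """segs: list of (pos,Rot,n)"""
    p,R=load(); s=state(); d=s["ee_pos"]-p
    print("t",s["time_s"],"meas-cmd",d.round(2),"ang",np.degrees((R.inv()*Ro.from_euler("xyz",s["ee_rot"],degrees=True)).magnitude()).round(2),"F",s["force"].round(1),"w",round(s["gripper_width"],1))
    rows=[]
    for P,Q,n in segs:
        P=np.array(P,float); p0,R0=p,R; rv=(R0.inv()*Q).as_rotvec()
        for i in range(1,n+1):
            tp=p0+(P-p0)*i/n; tR=R0*Ro.from_rotvec(rv*i/n)
            row=[np.round(R.inv().apply(tp-p)/500,dec).tolist(),np.round((R.inv()*tR).as_rotvec()/.5,dec).tolist()]
            rows.append(row); p,R=apply([row],p,R)
    for i in range(0,len(rows),10): print(json.dumps(rows[i:i+10]))
    print("end",p.round(1),R.as_euler("xyz",degrees=True).round(1),"maxstep",max(np.linalg.norm(r[0])*500 for r in rows).round(1),max(np.linalg.norm(r[1])*28.65 for r in rows).round(1))
    if commit: store(p,R)
E
python3 - <<'E'
from plan import *
Q=Ro.from_euler("xyz",[180,0,34.9],degrees=True)
plan([((532.5,-307,150),Q,14),((532.5,-307,35),Q,4),((532.5,-307,16.5),Q,2)])
E
```

```text
t 0.7 meas-cmd [ 0.02 -0.   -0.  ] ang 0.01 F [-0.8 -0.5  0.4] w 91.2
[[[0.062, -0.02, 0.011], [-0.0, 0.0, -0.049]], [[0.062, -0.018, 0.011], [-0.0, 0.0, -0.049]], [[0.063, -0.017, 0.011], [-0.0, 0.0, -0.048]], [[0.063, -0.015, 0.012], [-0.0, 0.0, -0.049]], [[0.063, -0.013, 0.011], [-0.0, 0.0, -0.049]], [[0.064, -0.012, 0.011], [-0.0, 0.0, -0.049]], [[0.064, -0.011, 0.011], [-0.0, 0.0, -0.048]], [[0.064, -0.009, 0.011], [-0.0, 0.0, -0.049]], [[0.064, -0.007, 0.011], [-0.0, 0.0, -0.049]], [[0.065, -0.006, 0.011], [-0.0, 0.0, -0.049]]]
[[[0.065, -0.004, 0.012], [-0.0, 0.0, -0.048]], [[0.064, -0.003, 0.011], [-0.0, 0.0, -0.049]], [[0.065, -0.001, 0.011], [-0.0, 0.0, -0.049]], [[0.065, 0.0, 0.011], [-0.0, 0.0, -0.049]], [[-0.0, 0.0, 0.057], [-0.0, 0.0, 0.0]], [[-0.0, 0.0, 0.058], [-0.0, 0.0, 0.0]], [[-0.0, 0.0, 0.057], [-0.0, 0.0, 0.0]], [[-0.0, 0.0, 0.058], [-0.0, 0.0, 0.0]], [[-0.0, 0.0, 0.018], [-0.0, 0.0, 0.0]], [[-0.0, 0.0, 0.019], [-0.0, 0.0, 0.0]]]
end [ 532.4 -306.8   16.5] [180.    0.   34.9] maxstep 33.1 1.4
```

send_rows:
  deltas:
    - [[0.062,-0.02,0.011],[0,0,-0.049]]
    - [[0.062,-0.018,0.011],[0,0,-0.049]]
    - [[0.063,-0.017,0.011],[0,0,-0.048]]
    - [[0.063,-0.015,0.012],[0,0,-0.049]]
    - [[0.063,-0.013,0.011],[0,0,-0.049]]
    - [[0.064,-0.012,0.011],[0,0,-0.049]]
    - [[0.064,-0.011,0.011],[0,0,-0.048]]
    - [[0.064,-0.009,0.011],[0,0,-0.049]]
    - [[0.064,-0.007,0.011],[0,0,-0.049]]
    - [[0.065,-0.006,0.011],[0,0,-0.049]]
  grip: 0

```text
time_s: 1.7
ee_pos: [425.0, -377.0, 172.4]
ee_rot: [180.0, -0.0, 29.4]
force: [0.2, -0.4, -0.8]
gripper_width: 91.4
gripper_force: 0.0
```

send_rows:
  deltas:
    - [[0.065,-0.004,0.012],[0,0,-0.048]]
    - [[0.064,-0.003,0.011],[0,0,-0.049]]
    - [[0.065,-0.001,0.011],[0,0,-0.049]]
    - [[0.065,0,0.011],[0,0,-0.049]]
    - [[0,0,0.057],[0,0,0]]
    - [[0,0,0.058],[0,0,0]]
    - [[0,0,0.057],[0,0,0]]
    - [[0,0,0.058],[0,0,0]]
    - [[0,0,0.018],[0,0,0]]
    - [[0,0,0.019],[0,0,0]]

```text
time_s: 2.7
ee_pos: [532.6, -307.0, 16.1]
ee_rot: [180.0, -0.0, 34.9]
force: [0.5, 0.3, 0.8]
gripper_width: 91.2
gripper_force: 0.0
```

send_rows:
  deltas:
    - [[0,0,0],[0,0,0]]
    - [[0,0,0],[0,0,0]]
    - [[0,0,0],[0,0,0]]
    - [[0,0,0],[0,0,0]]
    - [[0,0,0],[0,0,0]]
    - [[0,0,0],[0,0,0]]
    - [[0,0,0],[0,0,0]]
    - [[0,0,0],[0,0,0]]
    - [[0,0,0],[0,0,0]]
    - [[0,0,0],[0,0,0]]
  grip: 1
  grip_force: 40

```text
time_s: 3.7
ee_pos: [532.4, -306.8, 16.5]
ee_rot: [180.0, 0.0, 34.9]
force: [-1.0, 0.7, 0.3]
gripper_width: 27.9
gripper_force: 40.0
```

```bash
cat >> plan.py <<'E'
DX=0.0  # TCP x in lamp frame
def tool(tip,tilt,roll=15.,c=0.):
    """TCP pose for pin tip (box frame mm), tilt rad sprung end low, compression c"""
    L=RB*Ro.from_euler("ZYX",[0,tilt,np.radians(roll)])
    T=BX+RB.apply(np.array(tip,float))
    return T+L.apply([-(100-c)+DX,0,4.5]),L*Ro.from_euler("x",180,degrees=True)
E
python3 - <<'E'
from plan import *
p,R=load()
P,Q=tool((70,0,120),.24)
plan([((p[0],p[1],110),R,4),((p[0],p[1]+30,170),R,2),(P,Q,12),(P,Q,2)])
E
```

```text
t 3.7 meas-cmd [-0.   -0.01  0.  ] ang 0.01 F [-1.   0.7  0.3] w 27.9
[[[-0.0, 0.0, -0.047], [0.0, 0.0, 0.0]], [[-0.0, 0.0, -0.047], [0.0, 0.0, 0.0]], [[-0.0, 0.0, -0.046], [0.0, 0.0, 0.0]], [[-0.0, 0.0, -0.047], [0.0, 0.0, 0.0]], [[0.017, -0.025, -0.06], [0.0, 0.0, 0.0]], [[0.017, -0.024, -0.06], [0.0, 0.0, 0.0]], [[0.025, -0.043, 0.004], [0.052, -0.029, 0.08]], [[0.024, -0.043, 0.004], [0.051, -0.03, 0.079]], [[0.022, -0.044, 0.005], [0.052, -0.029, 0.08]], [[0.021, -0.045, 0.006], [0.052, -0.029, 0.08]]]
[[[0.018, -0.046, 0.007], [0.052, -0.03, 0.079]], [[0.017, -0.046, 0.008], [0.051, -0.029, 0.08]], [[0.016, -0.046, 0.009], [0.052, -0.029, 0.08]], [[0.013, -0.047, 0.01], [0.052, -0.03, 0.079]], [[0.012, -0.047, 0.011], [0.051, -0.029, 0.08]], [[0.01, -0.048, 0.012], [0.052, -0.029, 0.08]], [[0.008, -0.047, 0.013], [0.052, -0.03, 0.079]], [[0.007, -0.047, 0.014], [0.052, -0.029, 0.08]], [[0.0, -0.0, -0.0], [-0.0, 0.0, 0.0]], [[0.0, -0.0, -0.0], [-0.0, 0.0, 0.0]]]
end [511.1  19.8 147.8] [-165.    13.8    9.1] maxstep 33.6 2.9
```

send_rows:
  deltas:
    - [[0,0,-0.047],[0,0,0]]
    - [[0,0,-0.047],[0,0,0]]
    - [[0,0,-0.046],[0,0,0]]
    - [[0,0,-0.047],[0,0,0]]
    - [[0.017,-0.025,-0.06],[0,0,0]]
    - [[0.017,-0.024,-0.06],[0,0,0]]
    - [[0.025,-0.043,0.004],[0.052,-0.029,0.08]]
    - [[0.024,-0.043,0.004],[0.051,-0.03,0.079]]
    - [[0.022,-0.044,0.005],[0.052,-0.029,0.08]]
    - [[0.021,-0.045,0.006],[0.052,-0.029,0.08]]

```text
time_s: 4.7
ee_pos: [525.0, -177.0, 162.3]
ee_rot: [-174.3, 3.9, 25.9]
force: [0.4, -0.1, -2.8]
gripper_width: 27.6
gripper_force: 40.0
```

send_rows:
  deltas:
    - [[0.018,-0.046,0.007],[0.052,-0.03,0.079]]
    - [[0.017,-0.046,0.008],[0.051,-0.029,0.08]]
    - [[0.016,-0.046,0.009],[0.052,-0.029,0.08]]
    - [[0.013,-0.047,0.01],[0.052,-0.03,0.079]]
    - [[0.012,-0.047,0.011],[0.051,-0.029,0.08]]
    - [[0.01,-0.048,0.012],[0.052,-0.029,0.08]]
    - [[0.008,-0.047,0.013],[0.052,-0.03,0.079]]
    - [[0.007,-0.047,0.014],[0.052,-0.029,0.08]]
    - [[0,0,0],[0,0,0]]
    - [[0,0,0],[0,0,0]]

```text
time_s: 5.7
ee_pos: [510.9, 19.6, 147.3]
ee_rot: [-165.0, 13.8, 9.1]
force: [-0.3, -0.9, -2.4]
gripper_width: 27.8
gripper_force: 40.0
```

```bash
python3 - <<'E'
from plan import *
s=state();print(s["time_s"],s["ee_pos"],s["ee_rot"],s["force"],s["gripper_width"])
a=grab_frame("scene");b=grab_frame("top");save("s1.png",a);save("t1.png",b)
p,R=load();L=R*Ro.from_euler("x",180,degrees=True)
pts=p+L.apply(np.array([[100,0,12],[73,0,12],[-73,0,12],[-89,0,12]])-[0,0,16.5])
out=[]
for n,im in(("top",b),("scene",a)):
    u=proj(n,pts);print(n,u.round(1).tolist())
    c=u.mean(0).astype(int);x,y=c[0]-56,c[1]-60;f=3.5
    z=cv2.resize(im[y:y+120,x:x+112],None,fx=f,fy=f,interpolation=cv2.INTER_CUBIC)
    for q in u: cv2.circle(z,tuple(int(v) for v in((q-[x,y]+.5)*f)),2,(255,0,0),-1)
    out.append(z)
save("c1.png",np.hstack(out))
E
```

```text
5.7 [510.94408634  19.63423183 147.27390684] [-165.04475317   13.77716595    9.12305529] [-0.25445138 -0.87725614 -2.38844467] 27.77624782110736
top [[248.6, 178.1], [250.0, 188.5], [258.0, 248.2], [259.0, 255.1]]
scene [[249.3, 193.3], [254.6, 186.3], [281.5, 151.0], [284.2, 147.4]]
```

View pics/c1.png

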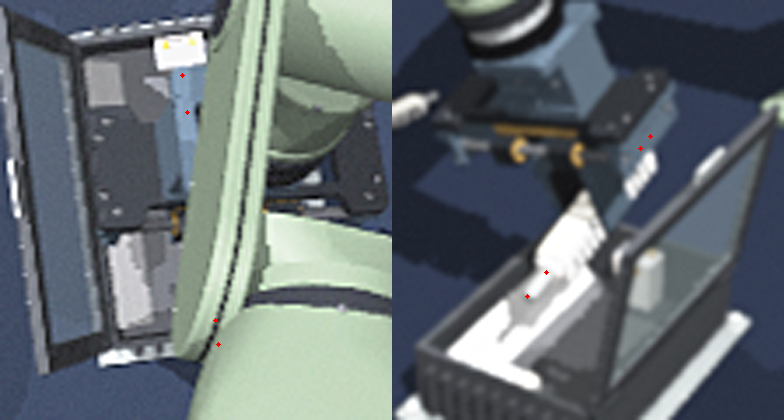

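Right half of c1: the lamp is held as predicted. The collar and pin tip show at crop px (546,275) and (527,296), against projected red points at (546,272) and (527,296). The left half is occluded by the arm, and the cover stays clear. Now descending.

```bash
python3 - <<'E'
from plan import *
a=tool((70,0,44.2),.24);b=tool((82,0,44.2),.24);c=tool((91,0,44.2),.24)
plan([(*a,5),(*b,2),(*b,1),(*c,2)],4)
E
```

```text
t 5.8 meas-cmd [ 0.07 -0.69 -0.14] ang 0.05 F [-0.4 -0.3 -3. ] w 27.6
[[[0.0072, 0.0076, 0.0284], [-0.0001, 0.0, 0.0]], [[0.0073, 0.0076, 0.0283], [-0.0001, 0.0, 0.0]], [[0.0072, 0.0076, 0.0284], [-0.0, 0.0001, 0.0]], [[0.0073, 0.0076, 0.0284], [-0.0001, -0.0, 0.0]], [[0.0072, 0.0076, 0.0283], [-0.0001, -0.0, 0.0]], [[0.0117, -0.0007, -0.0027], [0.0, -0.0, 0.0]], [[0.0117, -0.0008, -0.0028], [0.0, -0.0, 0.0]], [[-0.0, 0.0, 0.0], [0.0, -0.0, 0.0]], [[0.0087, -0.0005, -0.002], [0.0, -0.0, 0.0]], [[0.0087, -0.0006, -0.0021], [0.0, -0.0, 0.0]]]
end [531.9  23.2  72.2] [-165.    13.8    9.1] maxstep 15.1 0.0
```

send_rows:
  deltas:
    - [[0.0072,0.0076,0.0284],[0,0,0]]
    - [[0.0073,0.0076,0.0283],[0,0,0]]
    - [[0.0072,0.0076,0.0284],[0,0,0]]
    - [[0.0073,0.0076,0.0284],[0,0,0]]
    - [[0.0072,0.0076,0.0283],[0,0,0]]
    - [[0.0117,-0.0007,-0.0027],[0,0,0]]
    - [[0.0117,-0.0008,-0.0028],[0,0,0]]
    - [[0,0,0],[0,0,0]]
    - [[0.0087,-0.0005,-0.002],[0,0,0]]
    - [[0.0087,-0.0006,-0.0021],[0,0,0]]

```text
time_s: 6.8
ee_pos: [532.5, 23.1, 72.8]
ee_rot: [-165.0, 13.7, 9.0]
force: [-1.6, 0.3, -1.6]
gripper_width: 27.4
gripper_force: 40.0
```

send_rows:
  deltas:
    - [[0,0,0],[0,0,0]]
    - [[0,0,0],[0,0,0]]

```text
time_s: 7.0
ee_pos: [532.1, 23.2, 72.2]
ee_rot: [-165.0, 13.7, 9.1]
force: [0.2, 0.4, -2.6]
gripper_width: 27.5
gripper_force: 40.0
```

No axial force 6 mm past the face, so the pin is inside the recess. Now compressing.

```bash
python3 - <<'E'
from plan import *
a=tool((93,0,44.2),.24,c=5)
plan([(*tool((93,0,44.2),.24),1),(*a,2),(*a,2)],4)
E
```

```text
t 7.0 meas-cmd [0.2  0.04 0.03] ang 0.02 F [ 0.2  0.4 -2.6] w 27.5
[[[0.0039, -0.0002, -0.0009], [0.0, -0.0, 0.0]], [[0.005, -0.0, -0.0], [0.0, -0.0, 0.0]], [[0.005, -0.0, -0.0], [0.0, -0.0, 0.0]], [[0.0, -0.0, -0.0], [0.0, -0.0, 0.0]], [[0.0, -0.0, -0.0], [0.0, -0.0, 0.0]]]
end [538.7  24.2  71. ] [-165.    13.8    9.1] maxstep 2.5 0.0
```

send_rows:
  deltas:
    - [[0.0039,-0.0002,-0.0009],[0,0,0]]
    - [[0.005,0,0],[0,0,0]]
    - [[0.005,0,0],[0,0,0]]
    - [[0,0,0],[0,0,0]]
    - [[0,0,0],[0,0,0]]

```text
time_s: 7.5
ee_pos: [537.7, 24.2, 70.9]
ee_rot: [-165.0, 13.9, 9.1]
force: [-4.8, -2.1, -0.4]
gripper_width: 27.8
gripper_force: 40.0
```

```bash
python3 - <<'E'
from plan import *
a=tool((93,0,44.2),.24,c=15.5)
plan([(*a,5),(*a,3)],4)
E
```

```text
t 7.5 meas-cmd [-0.96 -0.07 -0.09] ang 0.15 F [-4.8 -2.1 -0.4] w 27.8
[[[0.0042, -0.0, -0.0], [0.0, -0.0, 0.0]], [[0.0042, -0.0, -0.0], [0.0, -0.0, 0.0]], [[0.0042, -0.0, -0.0], [0.0, -0.0, 0.0]], [[0.0042, -0.0, -0.0], [0.0, -0.0, 0.0]], [[0.0042, -0.0, -0.0], [0.0, -0.0, 0.0]], [[0.0, -0.0, -0.0], [0.0, -0.0, 0.0]], [[0.0, -0.0, -0.0], [0.0, -0.0, 0.0]], [[0.0, -0.0, -0.0], [0.0, -0.0, 0.0]]]
end [548.8  25.8  68.5] [-165.    13.8    9.1] maxstep 2.1 0.0
```

send_rows:
  deltas:
    - [[0.0042,0,0],[0,0,0]]
    - [[0.0042,0,0],[0,0,0]]
    - [[0.0042,0,0],[0,0,0]]
    - [[0.0042,0,0],[0,0,0]]
    - [[0.0042,0,0],[0,0,0]]
    - [[0,0,0],[0,0,0]]
    - [[0,0,0],[0,0,0]]
    - [[0,0,0],[0,0,0]]

```text
time_s: 8.3
ee_pos: [545.9, 25.6, 68.6]
ee_rot: [-164.9, 14.1, 9.1]
force: [-8.5, -1.7, 2.1]
gripper_width: 27.9
gripper_force: 40.0
```

```bash
python3 - <<'E'
from plan import *
s=state();print(s["time_s"],s["ee_pos"],s["ee_rot"],s["force"],s["torque"])
a=grab_frame("scene");save("s2.png",a)
p=s["ee_pos"];R=Ro.from_euler("xyz",s["ee_rot"],degrees=True);L=R*Ro.from_euler("x",180,degrees=True)
pts=p+L.apply(np.array([[73,0,12],[-73,0,12],[-89,0,12]])-[0,0,16.5])
print("box frame",(RB.inv().apply(pts-BX)).round(1).tolist())
E
```

```text
8.3 [545.94119655  25.57052051  68.5654398 ] [-164.93572254   14.12701238    9.14612315] [-8.51903646 -1.74112182  2.06498784] [-0.44032554  1.20195259  0.41712487]
box frame [[78.8, 0.3, 46.5], [-62.8, 0.1, 82.2], [-78.3, 0.0, 86.1]]
```

```bash
python3 - <<'E'
from plan import *
plan([(*tool((93,0,44.3),.24,c=18),2),(*tool((93,0,44.5),.18,c=18.3),2),(*tool((93,0,44.7),.12,c=18.3),2),(*tool((93,0,44.7),.06,c=18.3),2),(*tool((93,0,44.7),.06,c=18.3),2)],4)
E
```

```text
t 8.35 meas-cmd [-2.84 -0.26  0.07] ang 0.39 F [-8.5 -3.1  2.3] w 27.7
[[[0.0025, -0.0, -0.0001], [0.0, -0.0, 0.0]], [[0.0025, -0.0001, -0.0001], [0.0, -0.0, 0.0]], [[0.0001, 0.0012, 0.0046], [0.0, 0.0579, -0.0155]], [[0.0, 0.0013, 0.0045], [0.0, 0.058, -0.0155]], [[-0.0001, 0.0012, 0.0046], [0.0, 0.058, -0.0155]], [[-0.0003, 0.0012, 0.0045], [0.0, 0.0579, -0.0156]], [[-0.0001, 0.0013, 0.0047], [0.0, 0.058, -0.0155]], [[-0.0003, 0.0013, 0.0048], [0.0, 0.0579, -0.0155]], [[0.0, -0.0, -0.0], [0.0, 0.0, -0.0]], [[0.0, -0.0, -0.0], [0.0, 0.0, -0.0]]]
end [548.5  25.8  53.9] [-165.     3.4    9. ] maxstep 2.5 1.7
```

send_rows:
  deltas:
    - [[0.0025,0,-0.0001],[0,0,0]]
    - [[0.0025,-0.0001,-0.0001],[0,0,0]]
    - [[0.0001,0.0012,0.0046],[0,0.0579,-0.0155]]
    - [[0,0.0013,0.0045],[0,0.058,-0.0155]]
    - [[-0.0001,0.0012,0.0046],[0,0.058,-0.0155]]
    - [[-0.0003,0.0012,0.0045],[0,0.0579,-0.0156]]
    - [[-0.0001,0.0013,0.0047],[0,0.058,-0.0155]]
    - [[-0.0003,0.0013,0.0048],[0,0.0579,-0.0155]]
    - [[0,0,0],[0,0,0]]
    - [[0,0,0],[0,0,0]]

```text
time_s: 9.35
ee_pos: [544.3, 25.5, 53.1]
ee_rot: [-164.9, 3.9, 9.2]
force: [-10.3, -2.8, 0.2]
gripper_width: 27.9
gripper_force: 40.0
```

```bash
cat > chk.py <<'E'
from plan import *
s=state();print(s["time_s"],s["ee_pos"].round(1),s["ee_rot"].round(1),"F",s["force"].round(1),"T",s["torque"].round(2),s["gripper_width"].round(1))
R=Ro.from_euler("xyz",s["ee_rot"],degrees=True);L=R*Ro.from_euler("x",180,degrees=True)
pts=s["ee_pos"]+L.apply(np.array([[73,0,12],[-73,0,12],[-89,0,12]])-[0,0,16.5])
print("box frame collar+,collar-,fixed tip",(RB.inv().apply(pts-BX)).round(1).tolist())
E
python3 chk.py
```

```text
Traceback (most recent call last):
  File "chk.py", line 2, in <module>
    s=state();print(s["time_s"],s["ee_pos"].round(1),s["ee_rot"].round(1),"F",s["force"].round(1),"T",s["torque"].round(2),s["gripper_width"].round(1))
                                                                                                                           ^^^^^^^^^^^^^^^^^^^^^^^^
AttributeError: 'float' object has no attribute 'round'
```

```bash
sed -i 's/s\["gripper_width"\].round(1)/s["gripper_width"]/' chk.py; python3 chk.py; python3 - <<'E'
from plan import *
a=tool((93,0,44.8),.0,c=18.3)
plan([(*a,2),(*a,2)],4)
E
```

```text
9.35 [544.3  25.5  53.1] [-164.9    3.9    9.2] F [-10.3  -2.8   0.2] T [-0.64  1.5   0.4 ] 27.907465263085335
box frame collar+,collar-,fixed tip [[80.0, 0.5, 43.7], [-65.7, 0.2, 53.8], [-81.6, 0.2, 54.9]]
t 9.35 meas-cmd [-4.27 -0.3  -0.85] ang 0.52 F [-10.3  -2.8   0.2] w 27.9
[[[-0.0001, 0.0012, 0.0046], [0.0, 0.058, -0.0155]], [[-0.0003, 0.0012, 0.0047], [0.0, 0.0579, -0.0156]], [[0.0, 0.0, -0.0], [0.0, 0.0, 0.0]], [[0.0, 0.0, -0.0], [0.0, 0.0, 0.0]]]
end [548.1  25.8  49.1] [-165.     0.     9.1] maxstep 2.4 1.7
```

send_rows:
  deltas:
    - [[-0.0001,0.0012,0.0046],[0,0.058,-0.0155]]
    - [[-0.0003,0.0012,0.0047],[0,0.0579,-0.0156]]
    - [[0,0,0],[0,0,0]]
    - [[0,0,0],[0,0,0]]

```text
time_s: 9.75
ee_pos: [543.8, 25.5, 48.0]
ee_rot: [-164.9, 0.5, 9.2]
force: [-9.6, -3.7, -0.1]
gripper_width: 27.8
gripper_force: 40.0
```

```bash
python3 chk.py; python3 - <<'E'
from plan import *
plan([(*tool((93,0,45.6),-.008,c=18),2),(*tool((93,0,45.6),-.008,c=10),4),(*tool((93,0,45.4),-.004,c=10),2)],4)
E
```

```text
9.75 [543.8  25.5  48. ] [-164.9    0.5    9.2] F [-9.6 -3.7 -0.1] T [-0.77  1.59  0.33] 27.784787495310955
box frame collar+,collar-,fixed tip [[79.9, 0.6, 43.0], [-66.1, 0.3, 44.3], [-82.1, 0.3, 44.4]]
t 9.75 meas-cmd [-4.37 -0.26 -1.15] ang 0.53 F [-9.6 -3.7 -0.1] w 27.8
[[[-0.0003, -0.0, -0.0002], [0.0, 0.0077, -0.0021]], [[-0.0003, -0.0, -0.0001], [0.0, 0.0078, -0.002]], [[-0.004, -0.0, -0.0], [0.0, -0.0, -0.0]], [[-0.004, -0.0, -0.0], [0.0, -0.0, -0.0]], [[-0.004, -0.0, -0.0], [0.0, -0.0, -0.0]], [[-0.004, -0.0, -0.0], [0.0, -0.0, -0.0]], [[-0.0, -0.0001, -0.0002], [0.0, -0.0039, 0.001]], [[-0.0, -0.0, -0.0001], [0.0, -0.0038, 0.001]]]
end [539.9  24.4  49.4] [-165.    -0.2    9.1] maxstep 2.0 0.2
```

send_rows:
  deltas:
    - [[-0.0003,0,-0.0002],[0,0.0077,-0.0021]]
    - [[-0.0003,0,-0.0001],[0,0.0078,-0.002]]
    - [[-0.004,0,0],[0,0,0]]
    - [[-0.004,0,0],[0,0,0]]
    - [[-0.004,0,0],[0,0,0]]
    - [[-0.004,0,0],[0,0,0]]
    - [[0,-0.0001,-0.0002],[0,-0.0039,0.001]]
    - [[0,0,-0.0001],[0,-0.0038,0.001]]
    - [[0,0,0],[0,0,0]]

```text
time_s: 10.65
ee_pos: [536.8, 24.3, 47.9]
ee_rot: [-164.9, 0.2, 9.1]
force: [-6.2, -2.6, -3.9]
gripper_width: 27.6
gripper_force: 40.0
```

```bash
python3 chk.py; python3 - <<'E'
from plan import *
a=tool((93,0,45.3),-.004,c=2.5)
plan([(*a,4),(*a,3)],4)
E
```

```text
10.65 [536.8  24.3  47.9] [-164.9    0.2    9.1] F [-6.2 -2.6 -3.9] T [-0.72  1.3   0.21] 27.560426459396282
box frame collar+,collar-,fixed tip [[72.9, 0.5, 43.3], [-73.1, 0.3, 43.8], [-89.1, 0.3, 43.8]]
t 10.65 meas-cmd [-3.1  -0.11 -1.47] ang 0.42 F [-6.2 -2.6 -3.9] w 27.6
[[[-0.0038, 0.0, 0.0], [0.0, -0.0, 0.0]], [[-0.0037, 0.0, 0.0001], [0.0, -0.0, 0.0]], [[-0.0038, 0.0, 0.0], [0.0, -0.0, 0.0]], [[-0.0037, 0.0, 0.0001], [0.0, -0.0, 0.0]], [[-0.0, 0.0, -0.0], [0.0, -0.0, 0.0]], [[-0.0, 0.0, -0.0], [0.0, -0.0, 0.0]], [[-0.0, 0.0, -0.0], [0.0, -0.0, 0.0]]]
end [532.5  23.3  49.2] [-165.    -0.2    9.1] maxstep 1.9 0.0
```

send_rows:
  deltas:
    - [[-0.0038,0,0],[0,0,0]]
    - [[-0.0037,0,0.0001],[0,0,0]]
    - [[-0.0038,0,0],[0,0,0]]
    - [[-0.0037,0,0.0001],[0,0,0]]
    - [[0,0,0],[0,0,0]]
    - [[0,0,0],[0,0,0]]
    - [[0,0,0],[0,0,0]]

```text
time_s: 11.35
ee_pos: [532.4, 23.3, 49.1]
ee_rot: [-165.0, -0.2, 9.1]
force: [-2.8, 0.9, -4.8]
gripper_width: 27.8
gripper_force: 40.0
```

```bash
python3 chk.py
```

```text
11.35 [532.4  23.3  49.1] [-165.    -0.2    9.1] F [-2.8  0.9 -4.8] T [-0.37  0.61  0.08] 27.835642968476513
box frame collar+,collar-,fixed tip [[68.4, 0.1, 45.0], [-77.6, 0.1, 44.5], [-93.6, 0.1, 44.4]]
```

send_rows:
  deltas:
    - [[0,0,0],[0,0,0]]
    - [[0,0,0],[0,0,0]]
    - [[0,0,0],[0,0,0]]
    - [[0,0,0],[0,0,0]]
    - [[0,0,0],[0,0,0]]
    - [[0,0,0],[0,0,0]]
  grip: 0.42

```text
time_s: 11.95
ee_pos: [532.7, 23.2, 49.4]
ee_rot: [-165.0, -0.3, 9.0]
force: [-0.8, 0.3, -0.0]
gripper_width: 52.6
gripper_force: 0.0
```

```bash
python3 chk.py; python3 - <<'E'
from plan import *
p,R=load()
plan([(p+R.apply([0,0,-40]),R,4),(p+R.apply([0,0,-220]),R,6)])
E
```

```text
11.95 [532.7  23.2  49.4] [-165.    -0.3    9. ] F [-0.8  0.3 -0. ] T [-0.12 -0.    0.02] 52.644935179894794
box frame collar+,collar-,fixed tip [[68.7, -0.0, 45.3], [-77.3, -0.0, 44.7], [-93.3, -0.0, 44.6]]
t 11.95 meas-cmd [ 0.19 -0.04  0.11] ang 0.03 F [-0.8  0.3 -0. ] w 52.6
[[[-0.0, -0.0, -0.02], [0.0, 0.0, 0.0]], [[-0.0, -0.0, -0.02], [0.0, 0.0, 0.0]], [[-0.0, -0.0, -0.02], [0.0, 0.0, 0.0]], [[-0.0, -0.0, -0.02], [0.0, 0.0, 0.0]], [[-0.0, -0.0, -0.06], [0.0, 0.0, 0.0]], [[-0.0, -0.0, -0.06], [0.0, 0.0, 0.0]], [[-0.0, -0.0, -0.06], [0.0, 0.0, 0.0]], [[-0.0, -0.0, -0.06], [0.0, 0.0, 0.0]], [[-0.0, -0.0, -0.06], [0.0, 0.0, 0.0]], [[-0.0, -0.0, -0.06], [0.0, 0.0, 0.0]]]
end [540.6 -33.1 261.7] [-165.    -0.2    9.1] maxstep 30.0 0.0
```

send_rows:
  deltas:
    - [[0,0,-0.02],[0,0,0]]
    - [[0,0,-0.02],[0,0,0]]
    - [[0,0,-0.02],[0,0,0]]
    - [[0,0,-0.02],[0,0,0]]
    - [[0,0,-0.06],[0,0,0]]
    - [[0,0,-0.06],[0,0,0]]
    - [[0,0,-0.06],[0,0,0]]
    - [[0,0,-0.06],[0,0,0]]
    - [[0,0,-0.06],[0,0,0]]
    - [[0,0,-0.06],[0,0,0]]

```text
time_s: 12.95
ee_pos: [540.4, -33.7, 263.8]
ee_rot: [-165.0, -0.3, 9.0]
force: [0.3, -0.6, -0.3]
gripper_width: 53.1
gripper_force: 0.0
```

```bash
python3 - <<'E'
from plan import *
a=grab_frame("scene");b=grab_frame("top");save("s3.png",a);save("t3.png",b)
W=lambda q:BX+RB.apply(np.array(q,float))
pts=W([[93,0,45],[69.5,0,45],[-76.5,0,45],[-93,0,45]])
out=[]
for n,im,(x,y,w,h) in(("top",b,(190,152,112,120)),("scene",a,(208,130,112,120))):
    u=proj(n,pts);f=3.5
    z=cv2.resize(im[y:y+h,x:x+w],None,fx=f,fy=f,interpolation=cv2.INTER_CUBIC)
    for q in u: cv2.circle(z,tuple(int(v) for v in((q-[x,y]+.5)*f)),2,(255,0,0),-1)
    for ph in(1.7,1.75,1.8,1.85,1.9,2.0):
        q=proj(n,W([[114,78-156*np.cos(ph),72+156*np.sin(ph)],[-114,78-156*np.cos(ph),72+156*np.sin(ph)]]))
        q=((q-[x,y]+.5)*f).astype(int); cv2.line(z,tuple(map(int,q[0])),tuple(map(int,q[1])),(255,int(800*(ph-1.7)),0),1)
    out.append(z)
save("c3.png",np.hstack(out))
E
```

```text
(no output)
```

View pics/c3.png

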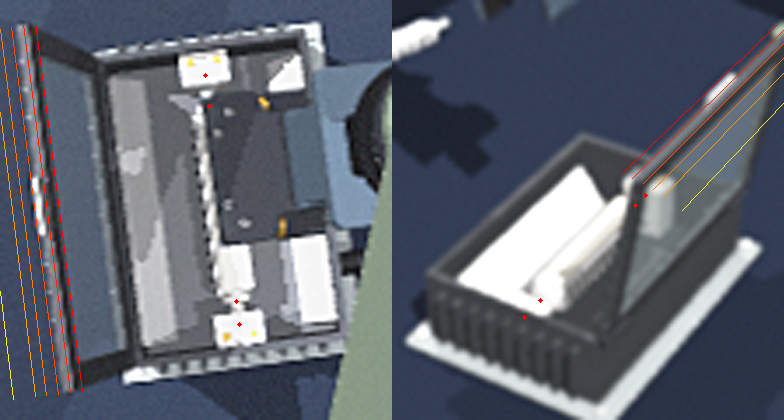

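The left half of c3 shows the lamp lying between both holders, with its caps at crop px (207,92) and (238,305). The right half agrees. The cover edge sits on the line for about 1.75 rad. Next I take the closed fingers behind the cover and sweep it down.

```bash
python3 - <<'E'
from plan import *
Q=Ro.from_euler("xyz",[180,0,BY],degrees=True)
T=lambda y,z:BX+RB.apply([0,y,z+14])
p,R=load()
def C(ph,r=146): return T(78-r*np.cos(ph)+8*np.sin(ph)+13.5, 72+r*np.sin(ph)+8*np.cos(ph))
segs=[(T(0,270),Q,3),(T(155,270),Q,5),(T(155,214),Q,2),(C(1.75),Q,2)]
segs+=[(C(f),Q,1) for f in np.linspace(1.65,.2,18)]
plan(segs)
E
```

```text
t 13.05 meas-cmd [ 2.07 -1.32  4.92] ang 0.56 F [ 0.2 -0.2  0.3] w 52.6
[[[0.004, -0.041, -0.004], [-0.175, -0.003, 0.0]], [[0.003, -0.041, -0.008], [-0.174, -0.002, 0.001]], [[0.004, -0.04, -0.012], [-0.175, -0.003, 0.0]], [[-0.0, -0.062, 0.0], [0.0, -0.0, 0.0]], [[-0.0, -0.062, 0.0], [0.0, -0.0, 0.0]], [[-0.0, -0.062, 0.0], [0.0, -0.0, 0.0]], [[-0.0, -0.062, 0.0], [0.0, -0.0, 0.0]], [[-0.0, -0.062, 0.0], [0.0, -0.0, 0.0]], [[-0.0, 0.0, 0.056], [0.0, -0.0, 0.0]], [[-0.0, 0.0, 0.056], [0.0, -0.0, 0.0]]]
[[[-0.0, 0.03, -0.0], [0.0, -0.0, 0.0]], [[-0.0, 0.029, -0.0], [0.0, -0.0, 0.0]], [[-0.0, 0.029, -0.005], [0.0, -0.0, 0.0]], [[-0.0, 0.025, -0.003], [0.0, -0.0, 0.0]], [[-0.0, 0.025, 0.0], [0.0, -0.0, 0.0]], [[-0.0, 0.025, 0.002], [0.0, -0.0, 0.0]], [[-0.0, 0.024, 0.004], [0.0, -0.0, 0.0]], [[-0.0, 0.025, 0.006], [0.0, -0.0, 0.0]], [[-0.0, 0.023, 0.009], [0.0, -0.0, 0.0]], [[-0.0, 0.023, 0.01], [0.0, -0.0, 0.0]]]
[[[-0.0, 0.022, 0.012], [0.0, -0.0, 0.0]], [[-0.0, 0.02, 0.014], [0.0, -0.0, 0.0]], [[-0.0, 0.02, 0.015], [0.0, -0.0, 0.0]], [[-0.0, 0.018, 0.018], [0.0, -0.0, 0.0]], [[-0.0, 0.016, 0.018], [0.0, -0.0, 0.0]], [[-0.0, 0.015, 0.02], [0.0, -0.0, 0.0]], [[-0.0, 0.013, 0.022], [0.0, -0.0, 0.0]], [[-0.0, 0.012, 0.022], [0.0, -0.0, 0.0]], [[-0.0, 0.009, 0.023], [0.0, -0.0, 0.0]], [[-0.0, 0.007, 0.024], [0.0, -0.0, 0.0]]]
end [544.7 -24.2 122.7] [180.   -0.    9.1] maxstep 31.0 5.0
```

send_rows:
  deltas:
    - [[0.004,-0.041,-0.004],[-0.175,-0.003,0]]
    - [[0.003,-0.041,-0.008],[-0.174,-0.002,0.001]]
    - [[0.004,-0.04,-0.012],[-0.175,-0.003,0]]
    - [[0,-0.062,0],[0,0,0]]
    - [[0,-0.062,0],[0,0,0]]
    - [[0,-0.062,0],[0,0,0]]
    - [[0,-0.062,0],[0,0,0]]
    - [[0,-0.062,0],[0,0,0]]
    - [[0,0,0.056],[0,0,0]]
    - [[0,0,0.056],[0,0,0]]
  grip: 1
  grip_force: 20

```text
time_s: 14.05
ee_pos: [512.1, 179.3, 227.8]
ee_rot: [-180.0, -0.1, 9.2]
force: [0.5, 0.3, 0.3]
gripper_width: 0.5
gripper_force: 0.0
```

```bash
python3 - <<'E'
from plan import *
s=state();print(s["time_s"],s["ee_pos"].round(1),s["ee_rot"].round(1),s["force"].round(1),s["gripper_width"])
print("box",RB.inv().apply(s["ee_pos"]-BX).round(1),"want 0 155 228")
E
```

```text
14.05 [512.1 179.3 227.8] [-1.8e+02 -1.0e-01  9.2e+00] [0.5 0.3 0.3] 0.4992696424243899
box [-1.000e-01  1.562e+02  2.278e+02] want 0 155 228
```

send_rows:
  deltas:
    - [[0,0.03,0],[0,0,0]]
    - [[0,0.029,0],[0,0,0]]
    - [[0,0.029,-0.005],[0,0,0]]
    - [[0,0.025,-0.003],[0,0,0]]
    - [[0,0.025,0],[0,0,0]]
    - [[0,0.025,0.002],[0,0,0]]
    - [[0,0.024,0.004],[0,0,0]]
    - [[0,0.025,0.006],[0,0,0]]
    - [[0,0.023,0.009],[0,0,0]]
    - [[0,0.023,0.01],[0,0,0]]

```text
time_s: 15.05
ee_pos: [533.3, 49.7, 216.5]
ee_rot: [180.0, -0.1, 9.1]
force: [0.9, 1.7, 3.4]
gripper_width: 0.1
gripper_force: 1.6
```

Contact at about 4 N and the cover is moving. Continuing.

send_rows:
  deltas:
    - [[0,0.022,0.012],[0,0,0]]
    - [[0,0.02,0.014],[0,0,0]]
    - [[0,0.02,0.015],[0,0,0]]
    - [[0,0.018,0.018],[0,0,0]]
    - [[0,0.016,0.018],[0,0,0]]
    - [[0,0.015,0.02],[0,0,0]]
    - [[0,0.013,0.022],[0,0,0]]
    - [[0,0.012,0.022],[0,0,0]]
    - [[0,0.009,0.023],[0,0,0]]
    - [[0,0.007,0.024],[0,0,0]]

```text
time_s: 16.05
ee_pos: [544.5, -24.5, 121.5]
ee_rot: [-180.0, 0.0, 9.1]
force: [-0.1, 0.6, 1.5]
gripper_width: 0.3
gripper_force: 0.9
```

```bash
python3 - <<'E'
from plan import *
Q=Ro.from_euler("xyz",[180,0,BY],degrees=True)
T=lambda y,z:BX+RB.apply([0,y,z+14])
def C(ph,r=146): return T(78-r*np.cos(ph)+8*np.sin(ph)+13.5, 72+r*np.sin(ph)+8*np.cos(ph))
plan([(C(f),Q,1) for f in (.13,.07,.03,.0,0,0)])
E
```

```text
t 16.05 meas-cmd [-0.2  -0.27 -1.24] ang 0.04 F [-0.1  0.6  1.5] w 0.3
[[[-0.0, 0.005, 0.02], [0.0, -0.0, 0.0]], [[-0.0, 0.002, 0.017], [0.0, -0.0, 0.0]], [[-0.0, 0.002, 0.012], [0.0, -0.0, 0.0]], [[-0.0, 0.0, 0.008], [0.0, -0.0, 0.0]], [[-0.0, 0.0, 0.0], [0.0, -0.0, 0.0]], [[-0.0, 0.0, 0.0], [0.0, -0.0, 0.0]]]
end [545.4 -28.6  94.2] [180.   -0.    9.1] maxstep 10.3 0.0
```

send_rows:
  deltas:
    - [[0,0.005,0.02],[0,0,0]]
    - [[0,0.002,0.017],[0,0,0]]
    - [[0,0.002,0.012],[0,0,0]]
    - [[0,0,0.008],[0,0,0]]
    - [[0,0,0],[0,0,0]]
    - [[0,0,0],[0,0,0]]

```text
time_s: 16.65
ee_pos: [545.5, -28.8, 94.2]
ee_rot: [180.0, -0.0, 9.1]
force: [0.3, 0.0, -0.0]
gripper_width: 0.4
gripper_force: 0.0
```

send_rows:
  deltas:
    - [[0,0,0.004],[0,0,0]]
    - [[0,0,0.004],[0,0,0]]
    - [[0,0,0],[0,0,0]]
    - [[0,0,0],[0,0,0]]

```text
time_s: 17.05
ee_pos: [545.7, -28.7, 90.3]
ee_rot: [180.0, -0.0, 9.0]
force: [1.2, 1.3, 0.3]
gripper_width: 0.4
gripper_force: 0.5
```

send_rows:
  deltas:
    - [[0,0,0.003],[0,0,0]]
    - [[0,0,0.003],[0,0,0]]
    - [[0,0,0.003],[0,0,0]]
    - [[0,0,0],[0,0,0]]
    - [[0,0,0],[0,0,0]]

```text
time_s: 17.55
ee_pos: [545.8, -28.6, 90.1]
ee_rot: [180.0, -0.1, 9.1]
force: [-7.4, 1.8, 28.4]
gripper_width: 0.4
gripper_force: 14.2
```

Hard stop at 28 N with the tip at about z 76, so the cover is down on the rim. Backing off and looking.

send_rows:
  deltas:
    - [[0,0,-0.01],[0,0,0]]
    - [[0,0,-0.03],[0,0,0]]
    - [[0,0,-0.06],[0,0,0]]
    - [[0,0.03,-0.06],[0,0,0]]
    - [[0,0.06,-0.04],[0,0,0]]
    - [[0,0.06,-0.02],[0,0,0]]
    - [[0,0.06,0],[0,0,0]]
    - [[0,0.06,0],[0,0,0]]
    - [[0,0,0],[0,0,0]]
    - [[0,0,0],[0,0,0]]

```text
time_s: 18.55
ee_pos: [566.2, -162.2, 195.0]
ee_rot: [-179.9, 0.1, 9.0]
force: [-0.2, -0.3, -0.5]
gripper_width: 0.6
gripper_force: 0.0
```

```bash
python3 - <<'E'
from plan import *
s=state();print(s["time_s"],s["ee_pos"].round(1),s["force"].round(1))
a=grab_frame("scene");b=grab_frame("top")
W=lambda q:BX+RB.apply(np.array(q,float))
out=[]
for n,im,(x,y,w,h) in(("top",b,(190,152,112,120)),("scene",a,(208,130,112,120))):
    f=3.5; z=cv2.resize(im[y:y+h,x:x+w],None,fx=f,fy=f,interpolation=cv2.INTER_CUBIC)
    for ph in(0,.1):
        q=proj(n,W([[114,78-156*np.cos(ph),72+156*np.sin(ph)],[-114,78-156*np.cos(ph),72+156*np.sin(ph)]]))
        q=((q-[x,y]+.5)*f).astype(int); cv2.line(z,tuple(map(int,q[0])),tuple(map(int,q[1])),(255,int(2000*ph),0),1)
    for q in proj(n,W([[93,0,45],[-93,0,45]])): cv2.circle(z,tuple(int(v) for v in((q-[x,y]+.5)*f)),2,(255,0,0),-1)
    out.append(z)
save("c4.png",np.hstack(out))
for l in("carved_ball","gouge1"):
    for r in trace("top",l)[:2]: print(l,round(r["p"],2),r["bbox"])
for r in trace("scene","gouge1")[:2]+trace("scene","carved_ball")[:1]: print(r["bbox"])
E
```

```text
18.55 [ 566.2 -162.2  195. ] [-0.2 -0.3 -0.5]
carved_ball 0.65 [119.7, 233.8, 36.0, 31.9]
carved_ball 0.47 [213.4, 157.9, 81.1, 104.2]
gouge1 0.65 [107.6, 141.3, 20.0, 79.9]
gouge1 0.58 [140.7, 135.9, 5.9, 80.3]
[335.6, 261.7, 61.3, 51.7]
[312.4, 255.5, 49.5, 56.8]
[362.3, 209.6, 35.2, 43.4]
```

View pics/c4.png

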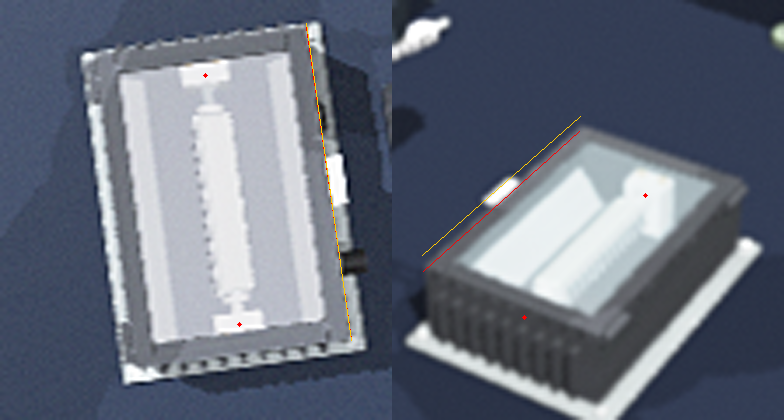

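c4 shows the cover edge on the 0 rad line. The lamp sits between the two holders, under the red points at (206,75) and (239,323), and the ball and gouges have not moved. Handing in.

```bash
python3 -c "
from workcell import *
print(job_done())"
```

```text
the job is handed in; nothing more can be done
None
```

I fitted the middle-sized lamp into both holders and let it go, then shut the cover flat on the rim. The last pictures show the ball and gouges where they began. I handed the job in at about 19 s; no verdict was shown.

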